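# Cover the lipstick drawer and push it home

### The arm

A 6-joint arm with a two-finger parallel gripper is mounted at the origin on the work surface. World frame = base frame: x ahead of the robot, y to its left, z up, the work surface at z = 0. Lengths are in m, angles in degrees, forces in N, time in s.
With the tool pointing down it reaches from about 0.325 to 0.875 m from the base axis. Payload 4.4 kg.
Tool frame: the origin (TCP) lies at the very end of the fingers, on their centre line; the grasp point (between the pads) lies 19 mm behind it (r.grip_depth is the distance from the TCP to the grasp point, in m); z points along the fingers, y is the line along which they close (so a half turn about z gives the same grasp; the last joint's range is limited). The gripper opens to 85 mm and grips with 20 to 120 N. Pads are 22 mm wide; open, the fingers measure 114 mm over their backs; the gripper's body (76 mm by 85 mm) begins 54 mm behind the grasp point. The pads swing forward as they close: fully open they stand 13 mm farther back than shut.
Start: joints at [60.762, 11.837, 88.321, -0, 79.842, -8.623], TCP at [0.202, 0.538, 0.231] pointing down, gripper open.
Joint ranges: [-156.59, 156.59], [-49.26, 127.26], [12.9, 141.05], [-63.56, 243.56], [4.71, 150.69], [-161.64, 161.64]. Speed limits (degrees/s): [159.86, 159.86, 180, 180, 180, 180].

### API

Orientations are given as [roll, pitch, yaw] about the fixed x, y, z axes, in that order (R = Rz(yaw) Ry(pitch) Rx(roll)).
In Python, from bench import r, snapshot, calibration gives the robot as it stands.
- The arm moves only by the tool step_arm, never from a script. Its arguments are lists of equal length, an entry for each row: "rot": the turn, a rotation vector about the tool's x, y, z in degrees, a list of three; "xyz": the shift along the tool's x, y, z in mm, a list of three; "claw": the opening, from 0 (shut) to 1 (fully open). A call has 1 to 10 rows; each row is the pose to reach, as a shift and turn from the pose commanded when the call began, along the tool's axes at that moment; what a row does not reach only later rows make up. A row lasts 1/8 s, in which the tool goes at most 62.5 mm and 10.7 degrees, less where a joint would pass 70% of its speed; a pose out of reach is approached as far as the arm can. A call with a gripper value outside its range is refused whole. The fingers move at their own pace and stop on an object; the grip force is fixed at half the most. Time passes only in rows, so rows that repeat a pose let the fingers close. It gives the time, the measured TCP pose, the force, the opening and the grip force at its end, in the units of the state.
- r.sense(): the state, without advancing time (a new reading comes with each control period).
- snapshot(name): name is "side" or "top" or "wrist"; returns the picture (420x560x3 uint8, blue, green, red); there is no depth.
- calibration(name): a dict with "intrinsics" (3x3 intrinsics, pixels), "k1" (the pictures are not rectified: a ray, as slopes to the right and down, at radius r is drawn at 1 + k1 r^2 times it, then the intrinsics apply), "R" (3x3) and "t" (3): a world point X has camera coordinates R X + t; the wrist camera has in their place "tool_from_camera" (4x4, takes a point from camera to tool coordinates, whose origin is the TCP and whose axes are the flange's). Camera axes: x right, y down, z forward; pixel columns grow to the right and rows downward; lengths in m; the calibration is good to about 2 mm. A picture is of the moment at which its call begins: read the wrist's pose just before it. calibration takes no time and is no camera call.
- r.job_done(): hands the job in; it is judged then, once.
The state is a dict: "time_s": time; "qpos": joint angles; "qd": joint speeds; "effort": joint torques, N m; "position": TCP position; "tool_rot": TCP orientation; "wrist_force": force on the tool from outside, world axes, zero at the start; "ft_torque": the same for the moment, N m; "opening": finger opening in m; "gripper_force": force on a finger pad.
Only numpy, scipy, OpenCV 4.12 (cv2) and the standard library are available. Lean on these libraries where they do the work, as an engineer would, in place of code of your own. Each camera call takes 0.05 s, during which the arm holds its last target. There are 200 camera calls.

### The job

Cover the open drawer of fresh lipsticks with the loose steel cover: tilt the cover to hook its tongue under the lip inside the drawer's front panel, then swing it down until it lies flat in the drawer. Then push the drawer fully home until it snaps past its detent and stays shut, without slamming it or forcing it, and leave the other things on the bench where they are.

Things in the scene. Friction and masses are not known exactly. Their poses are not given: they have to be found in the camera images.
- unit: Fixed stainless benchtop drawer unit, 250 deep x 150 wide x 106 high. Origin: at bench level, at the middle of its front plane; +x runs back into the unit, +y to its left side as seen from the robot, z up. The mouth is 144 wide and open from 4 to 94 above the bench.
- drawer (a joint): How far the drawer is open, m: 0 = home at its stop, grows along the unit's -x, at most 0.18. Slides with about 1.5 N of friction. A sprung ball detent resists over the last 13 mm with a peak of 6 to 9 N; about 4 mm before home it gives way, snaps the drawer to 0 and holds it there. Left short of that, the drawer stays partly open.
- panel (a point): Centre of the outer (robot-side) face of the drawer's front panel, 45 above the bench; axes as the unit's. The panel is plain steel, no handle, 150 wide, 8 thick, from 6 to 78 above the bench; it stands in front of the unit's front plane when home.
- seat (a point): Where the cover's origin lies when seated; axes as the unit's. 73.5 behind the panel's inner face, 48 above the bench, level with the ledges along the side walls and front that carry the cover. The drawer's inside is 97 between side walls (tops 8 above the ledges) and 133.5 from the panel's inner face to the rear wall (top 12 above the ledges).
- lip (a point): Middle of the lower rear edge of the lip fixed to the panel's inner face. The lip is 60 wide, reaches 12 back from the panel's inner face and is 6 thick; its underside is 13 above the front ledge. Axes as the unit's.
- cover: Loose steel cover, 0.14 to 0.26 kg: plate 115 long (x) x 90 wide (y) x 5 thick, with a tongue 40 wide, 14 long, 5 thick on the middle of its -x edge. Origin: centre of the plate's underside (tongue not counted). Lies flat on the bench left or right of the drawer. Seated, its axes agree with the seat's; play 2 mm each way in x, 3.5 in y. Too long to go in flat.
- bar (a point): Centre of the grip bar standing on the cover, axes as the cover's: 12 thick (x), 50 wide (y), from 5 to 35 above the cover's underside, 10 to +x of the cover's origin.
- stand: Bystander: white base 90 x 120 with twelve upright lipsticks, 93 high, origin centre of underside, on the other side of the drawer.
- lipstick: Bystander: one lipstick standing upright, 20 across, 79 high, origin centre of underside.
- spatula: Bystander: spatula lying on the bench, 200 long, blue handle, origin on the underside at mid length.

How it is judged:
By the outcome, as a careful person would: the job done as asked, in the order asked, and still so for the second after the job is handed in, with the robot touching nothing.
It also fails if it takes over 58 s, if anything falls off the work surface, if the arm or the gripper's body presses on something with over 40 N, if the wrist force passes 120 N, or if a joint passes its speed limit or range.

## Working session

There is one attempt and no reset: what is moved stays moved. The work goes in short steps, Python scripts to look and compute and a tool call to move; the robot and the scene stay as the last step left them, time stands still between calls to the robot, and variables do not carry over. Pictures are saved under pics/ and viewed, at most 10 in all, crops included, and the job is handed in when it is done.

Besides the shell and the picture viewer there is one more tool, called after "Emit:" as name(argument=value, ...) on one line, values as JSON. step_arm: Moves the arm, as the interface text tells. Its arguments: {"type":"object","properties":{"rot":{"type":"array"},"xyz":{"type":"array"},"claw":{"type":"array"}},"required":["rot","xyz","claw"]}

```bash
ls; mkdir -p pics
python3 - <<'E'
from bench import r,snapshot,calibration
import cv2
for n in("top","side"):
    cv2.imwrite(f"pics/{n}0.png",snapshot(n)); c=calibration(n); print(n,c)
print(calibration("wrist")); print(r.sense())
E
```

```text
pics
top {'intrinsics': array([[408.11732147,   0.        , 282.28728243],
       [  0.        , 408.11732147, 207.97379763],
       [  0.        ,   0.        ,   1.        ]]), 'k1': -0.05427801661025055, 'R': array([[-0.01518661, -0.99976515,  0.01546011],
       [-0.99860182,  0.01438233, -0.05086791],
       [ 0.05063361, -0.016211  , -0.99858572]]), 't': array([-0.00979236,  0.58968897,  0.91733071])}
side {'intrinsics': array([[492.04985969,   0.        , 285.24093969],
       [  0.        , 492.04985969, 209.24499539],
       [  0.        ,   0.        ,   1.        ]]), 'k1': -0.018557723441586307, 'R': array([[ 0.90353418, -0.42837703, -0.01091362],
       [-0.33106919, -0.68166934, -0.65247231],
       [ 0.27206467,  0.59314419, -0.75773398]]), 't': array([-0.54938414,  0.24562608,  0.88608479])}
{'intrinsics': array([[298.39089753,   0.        , 279.28623895],
       [  0.        , 298.39089753, 209.55540149],
       [  0.        ,   0.        ,   1.        ]]), 'k1': -0.030981605107661875, 'tool_from_camera': array([[ 7.59321587e-04, -9.50576408e-01, -3.10489799e-01,
   
[... 256 characters left out ...]
     1.00000000e+00]])}
{'time_s': 0.1, 'qpos': array([ 6.07599906e+01,  1.18800208e+01,  8.83978919e+01, -1.49337825e-03,
        7.98411963e+01, -8.62164426e+00]), 'qd': array([ 0.06193139, -0.13033156, -0.15858621,  0.03491617, -0.01007573,
        0.0427272 ]), 'effort': array([-6.39316131e-04, -3.84094763e+01, -2.92549771e+01, -1.42710619e-04,
        4.84958189e-03, -7.70084316e-07]), 'position': array([0.20214553, 0.53755761, 0.23022481]), 'tool_rot': array([-1.79882017e+02, -1.64026671e-02,  1.59381883e+02]), 'wrist_force': array([ 0.2325952 , -0.96202845,  0.41206166]), 'ft_torque': array([ 0.00479283, -0.00420374,  0.03214674]), 'gripper_force': 0.0, 'opening': 0.08531089323422127}
```

View pics/top0.png

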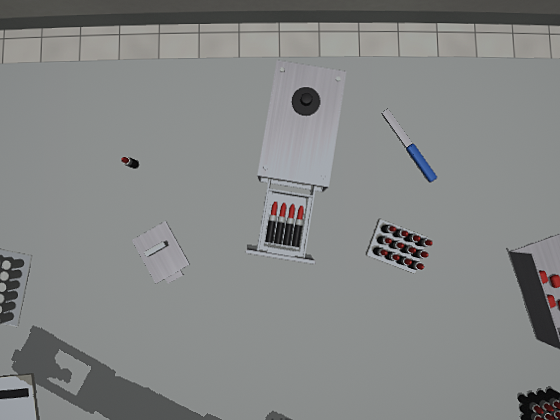

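View pics/side0.png

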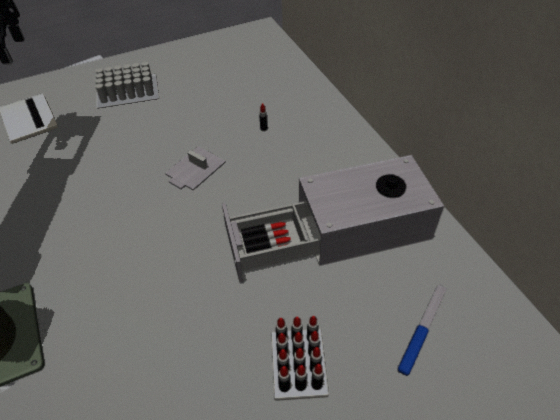

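The top view shows the unit with corners at about (278,62), (346,72), (327,188) and (258,178). The drawer panel runs from (247,247) to (314,262), and the cover is at about (160,252) with its tongue at lower right (180,276). The stand is at (400,245), the lone lipstick at (130,161) and the spatula at (410,145).

```bash
cat > h.py <<'E'
import numpy as np, cv2
from bench import r,snapshot,calibration
from scipy.spatial.transform import Rotation as Ro
def cam(n,pose=None):
    c=calibration(n)
    if n!="wrist": return c["intrinsics"],c["k1"],c["R"].T,-c["R"].T@c["t"]
    p,rot=pose; Rt=Ro.from_euler('xyz',rot,degrees=True).as_matrix(); T=c["tool_from_camera"]
    return c["intrinsics"],c["k1"],Rt@T[:3,:3],Rt@T[:3,3]+p
def cast(C,uv,z):
    K,k1,R,o=C; out=[]
    for u in np.atleast_2d(uv):
        d=np.linalg.inv(K)@[u[0],u[1],1]; rd=np.hypot(*d[:2]); q=rd
        for _ in range(20): q=rd/(1+k1*q*q)
        d[:2]*=q/max(rd,1e-9); w=R@d; out.append(o+w*(z-o[2])/w[2])
    return np.array(out)
def proj(C,X):
    K,k1,R,o=C; X=np.atleast_2d(X); c=(X-o)@R; s=c[:,:2]/c[:,2:]; s=s*(1+k1*(s**2).sum(1,keepdims=True))
    return s@K[:2,:2].T+K[:2,2]
def pose():
    s=r.sense(); return s["position"],s["tool_rot"]
E
python3 - <<'E'
from h import *
im=cv2.imread("pics/top0.png")
a=cv2.resize(im[165:290,125:325],None,fx=4,fy=4,interpolation=cv2.INTER_CUBIC)
cv2.imwrite("pics/c0.png",a)
C=cam("top")
print("unit top",cast(C,[[278,62],[346,72],[327,188],[258,178]],.106).round(4))
print("panel",cast(C,[[247,247],[314,262]],.078).round(4))
m=im[215:290,125:195]; g=cv2.cvtColor(m,6); print(g[::6,::5])
E
```

```text
unit top [[ 0.8941 -0.0127  0.106 ]
 [ 0.8713 -0.1564  0.106 ]
 [ 0.625  -0.1103  0.106 ]
 [ 0.6477  0.0323  0.106 ]]
panel [[ 0.5046  0.0585  0.078 ]
 [ 0.4706 -0.083   0.078 ]]
[[142 143 143 142 143 143 142 143 144 143 142 143 143 143]
 [143 143 143 143 143 143 144 144 156 144 143 143 143 144]
 [143 143 143 144 142 143 150 158 152 136 144 143 143 143]
 [143 143 143 143 147 154 159 155 154 160 144 143 144 144]
 [142 143 153 153 151 152 154 157 161 154 150 144 143 143]
 [142 143 152 152 154 154 136 168 109 158 152 139 143 143]
 [142 142 142 152 158 168 144 155 159 153 154 162 143 143]
 [142 143 142 140 153 158 153 151 156 159 156 156 157 143]
 [142 143 142 142 152 153 154 157 156 161 157 159 157 139]
 [142 143 142 143 142 153 151 159 154 158 165 128 144 143]
 [142 143 143 142 143 146 151 156 160 132 159 161 144 143]
 [142 143 143 143 143 143 155 111 142 160 143 143 143 143]
 [142 142 141 142 142 143 142 143 143 142 144 143 143 143]]
```

View pics/c0.png

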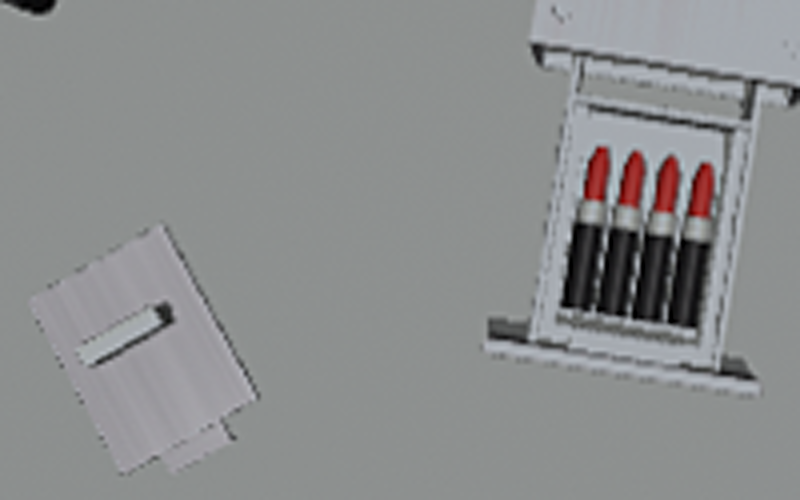

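The crop shows the cover plate corners at about (162,224), (32,300), (125,473) and (260,397), with the grip bar from (80,355) to (170,312). The panel's top runs from (487,345) to (758,388) and the drawer is fully visible.

Run:
```python
from h import *
C=cam("top")
f=lambda L:np.array(L)/4+[124.6,164.6]
k=cast(C,f([(162,224),(32,300),(125,473),(260,397)]),.005); print("cover",k.round(4),k.mean(0))
for i in range(4): d=k[(i+1)%4]-k[i]; print(np.hypot(*d[:2]),np.degrees(np.arctan2(d[1],d[0])))
b=cast(C,f([(80,350),(160,304),(172,318),(92,366)]),.035); print("bar",b.round(4),b.mean(0))
d=b[0]-b[1]; print(np.linalg.norm(d),np.degrees(np.arctan2(d[1],d[0])))
p=cast(C,f([(487,340),(758,381),(485,350),(757,393)]),.078); print(p.round(4)); d=p[0]-p[1]; print(np.linalg.norm(d),np.degrees(np.arctan2(d[1],d[0])))
u=cast(C,f([(535,44),(800,84)]),.106);print(u)
p,rot=pose(); print(p,rot, Ro.from_euler('xyz',rot,degrees=True).as_matrix().round(3))
```

```text
cover [[0.5647 0.252  0.005 ]
 [0.522  0.3275 0.005 ]
 [0.4222 0.2739 0.005 ]
 [0.4647 0.1959 0.005 ]] [0.49341592 0.26232603 0.005     ]
0.0867390123495304 119.53518641495879
0.11320621838680223 -151.75456254642725
0.08880004283918701 -61.43102251401255
0.11467603751437606 29.285522771775316
bar [[0.4945 0.29   0.035 ]
 [0.5195 0.2451 0.035 ]
 [0.5116 0.2384 0.035 ]
 [0.4855 0.2833 0.035 ]] [0.5027764  0.26418607 0.035     ]
0.051372295214600454 119.10632009159298
[[ 0.4991  0.06    0.078 ]
 [ 0.4751 -0.0833  0.078 ]
 [ 0.4938  0.0611  0.078 ]
 [ 0.4688 -0.0827  0.078 ]]
0.14529068526614275 80.5020929608658
[[ 0.65264894  0.03147252  0.106     ]
 [ 0.63002573 -0.10542898  0.106     ]]
[0.20214553 0.53755761 0.23022481] [-1.79882017e+02 -1.64026671e-02  1.59381883e+02] [[-0.936  0.352 -0.001]
 [ 0.352  0.936 -0.002]
 [ 0.    -0.002 -1.   ]]
```

```bash
cat >> h.py <<'E'
def to(pos,R):
    "tool-frame shift (mm) and rotvec (deg) from the present pose to pos,R"
    p,rot=pose(); R0=Ro.from_euler('xyz',rot,degrees=True)
    print("xyz",(R0.inv().apply(np.array(pos)-p)*1000).round(1),"rot",(R0.inv()*R).as_rotvec(degrees=True).round(2))
def down(yaw,tilt=0):
    "tool y along heading yaw, tool x to its left, z down; tilt: leaning about tool x"
    a=np.radians(yaw); y=np.array([np.cos(a),np.sin(a),0]); x=np.array([-y[1],y[0],0])
    return Ro.from_matrix(np.column_stack([x,y,[0,0,-1]]))*Ro.from_rotvec([tilt,0,0],degrees=True)
E
python3 -c "
from h import *
to([.502,.266,.13],down(29.2))"
```

```text
xyz [-376.3 -148.4  100.4] rot [-1.200e-01  3.000e-02  4.018e+01]
```

Emit:
step_arm(rot=[[0,0,5],[0,0,10],[0,0,15],[0,0,20],[0,0,25],[0,0,30],[0,0,35],[0,0,40],[0,0,40],[0,0,40]], xyz=[[-40,-16,0],[-90,-36,0],[-140,-56,15],[-190,-75,30],[-240,-95,45],[-290,-115,60],[-340,-135,80],[-376,-148,100],[-376,-148,100],[-376,-148,100]], claw=[1,1,1,1,1,1,1,1,1,1])

```text
time_s: 1.35
position: [0.5017, 0.2674, 0.131]
tool_rot: [-179.9, -0.0, 119.4]
wrist_force: [0.5, -0.1, 0.7]
opening: 0.0853
gripper_force: 0.0
```

Run:
```python
from h import *
p=pose(); print(p); np.save("p1.npy",np.array(p)); im=snapshot("wrist"); cv2.imwrite("pics/w1.png",im)
```

```text
(array([0.50167686, 0.26744265, 0.13099688]), array([-1.79939852e+02, -4.11667841e-02,  1.19401150e+02]))
```

View pics/w1.png

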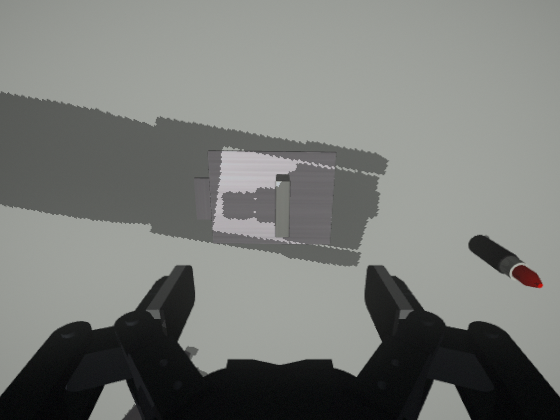

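The wrist picture shows the cover plate at about (208,151)-(336,152)-(331,245), the tongue at the left at (195-209, 178-222), and the bar top at about (276-290, 175-238).

Run:
```python
from h import *
im=cv2.imread("pics/w1.png"); P=np.load("p1.npy"); C=cam("wrist",P)
k=cast(C,[(208,151),(336,152),(332,245),(211.5,243)],.005); print(k.round(4),k.mean(0))
for i in range(4): d=k[(i+1)%4]-k[i]; print(np.hypot(*d[:2]),np.degrees(np.arctan2(d[1],d[0])))
b=cast(C,[(276,181),(290,181),(289,238),(276,238)],.035); print(b.round(4),b.mean(0)); 
for i in range(4): d=b[(i+1)%4]-b[i]; print(np.hypot(*d[:2]),np.degrees(np.arctan2(d[1],d[0])))
cv2.imwrite("pics/w1c.png",cv2.resize(im[140:255,185:350],None,fx=4.8,fy=4.8,interpolation=cv2.INTER_CUBIC))
```

```text
[[0.4237 0.2762 0.005 ]
 [0.5238 0.3317 0.005 ]
 [0.5698 0.2532 0.005 ]
 [0.4651 0.1965 0.005 ]] [0.49561582 0.26439963 0.005     ]
0.11445525532476487 28.99623742617288
0.09096972143083358 -59.68857761934159
0.11900092802467627 -151.53913541506154
0.089867297043791 117.4324187746195
[[0.4871 0.2882 0.035 ]
 [0.4971 0.2939 0.035 ]
 [0.5217 0.2497 0.035 ]
 [0.5119 0.2441 0.035 ]] [0.50444341 0.26897671 0.035     ]
0.011444396096594811 29.47102433847243
0.05058992516958104 -60.902170570765925
0.011311067598223975 -150.51645538871503
0.05059170410512111 119.24884124172901
```

View pics/w1c.png

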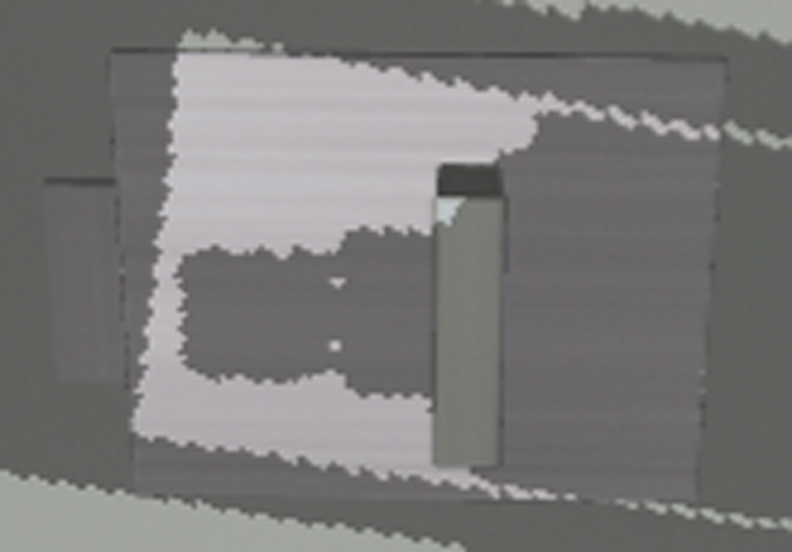

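The crop gives a bar top of (437-503, 197-466) and plate corners of (110,50), (727,57), (695,500) and (135,495), both consistent with the given sizes. I'll descend now.

```bash
python3 -c "
from h import *
to([.5042,.2690,.012],down(29.2))"
```

```text
xyz [ -0.4   2.7 119.5] rot [ 0.   -0.02  0.26]
```

Emit:
step_arm(rot=[[0,0,0],[0,0,0],[0,0,0],[0,0,0],[0,0,0],[0,0,0],[0,0,0]], xyz=[[0,3,30],[0,3,60],[0,3,85],[0,3,100],[0,3,112],[0,3,119],[0,3,119]], claw=[1,0.8,0.6,0.6,0.6,0.6,0.6])

```text
time_s: 2.28
position: [0.5049, 0.2688, 0.0123]
tool_rot: [-180.0, -0.0, 119.4]
wrist_force: [-0.4, 0.3, 0.2]
opening: 0.0513
gripper_force: 0.0
```

Emit:
step_arm(rot=[[0,0,0],[0,0,0],[0,0,0],[0,0,0],[0,0,0],[0,0,0],[0,0,0],[0,0,0]], xyz=[[0,0,0],[0,0,0],[0,0,0],[0,0,0],[0,0,0],[0,0,0],[0,0,0],[0,0,0]], claw=[0.3,0.2,0.1,0,0,0,0,0])

```text
time_s: 3.28
position: [0.5056, 0.2689, 0.013]
tool_rot: [179.9, 0.0, 119.4]
wrist_force: [-0.7, 0.3, 5.0]
opening: 0.0108
gripper_force: 61.7
```

Emit:
step_arm(rot=[[0,0,0],[0,0,0],[0,0,0],[0,0,0],[0,0,0],[0,0,0],[0,0,0]], xyz=[[0,0,-10],[0,0,-30],[0,0,-60],[0,0,-100],[0,0,-140],[0,0,-185],[0,0,-187]], claw=[0,0,0,0,0,0,0])

```text
time_s: 4.15
position: [0.5079, 0.2699, 0.2052]
tool_rot: [179.4, 0.1, 119.4]
wrist_force: [0.1, 0.6, -2.0]
opening: 0.0104
gripper_force: 60.6
```

```bash
python3 -c "
from h import *
print(r.sense()['wrist_force'],r.sense()['opening'])
to([.547,-.102,.2],down(-9.7))"
```

```text
[ 0.11882565  0.55091573 -1.99783781] 0.010353423718361928
xyz [-343.2 -148.5    4.2] rot [ 0.64 -0.11 39.09]
```

Emit:
step_arm(rot=[[0,0,4],[0,0,8],[0,0,12],[0,0,17],[0,0,22],[0,0,27],[0,0,32],[0,0,36],[0,0,39],[0,0,39]], xyz=[[-30,-13,0],[-70,-30,0],[-115,-50,0],[-160,-70,0],[-205,-89,0],[-250,-108,0],[-290,-126,0],[-325,-140,0],[-343,-148,0],[-343,-148,0]], claw=[0,0,0,0,0,0,0,0,0,0])

```text
time_s: 5.4
position: [0.5436, -0.1032, 0.1984]
tool_rot: [-179.9, -0.0, 80.3]
wrist_force: [-0.4, 0.4, -1.6]
opening: 0.011
gripper_force: 60.5
```

Emit:
step_arm(rot=[[0,0,0],[0,0,0]], xyz=[[0,0,0],[0,0,0]], claw=[0,0])

```text
time_s: 5.65
position: [0.544, -0.1013, 0.1991]
tool_rot: [-180.0, -0.0, 80.5]
wrist_force: [0.0, -0.4, -2.3]
opening: 0.0105
gripper_force: 60.5
```

Run:
```python
from h import *
p=pose(); print(p); np.save("p2.npy",np.array(p)); im=snapshot("wrist"); cv2.imwrite("pics/w2.png",im)
cv2.imwrite("pics/w2b.png",cv2.resize(im,None,fx=1.42,fy=1.42,interpolation=cv2.INTER_CUBIC))
```

```text
(array([ 0.54404681, -0.10129297,  0.19913157]), array([-1.79970796e+02, -2.61487733e-02,  8.05058320e+01]))
```

View pics/w2b.png

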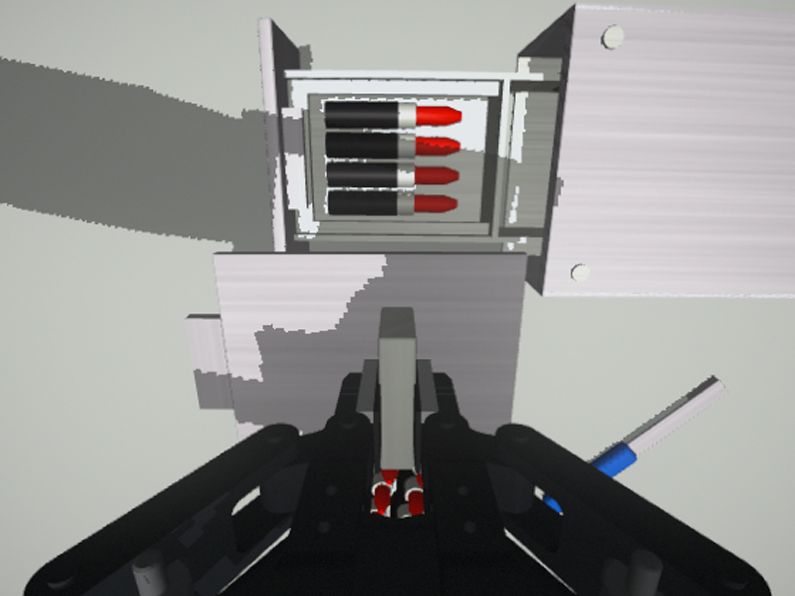

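The wrist view shows the drawer with its panel top edge from (258,18) to (277,250). The side walls run along v≈75 and v≈238, the rear wall is at u≈503, and the unit's front edge runs from (575,5) to (543,294). The cover is held with its near edge along v≈253 and the tongue at left. I'll take a closer crop.

Run:
```python
from h import *
im=cv2.imread("pics/w2.png")
cv2.imwrite("pics/w2c.png",cv2.resize(im[5:183,175:395],None,fx=3.3,fy=3.3,interpolation=cv2.INTER_CUBIC))
```

```text
(no output)
```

View pics/w2c.png

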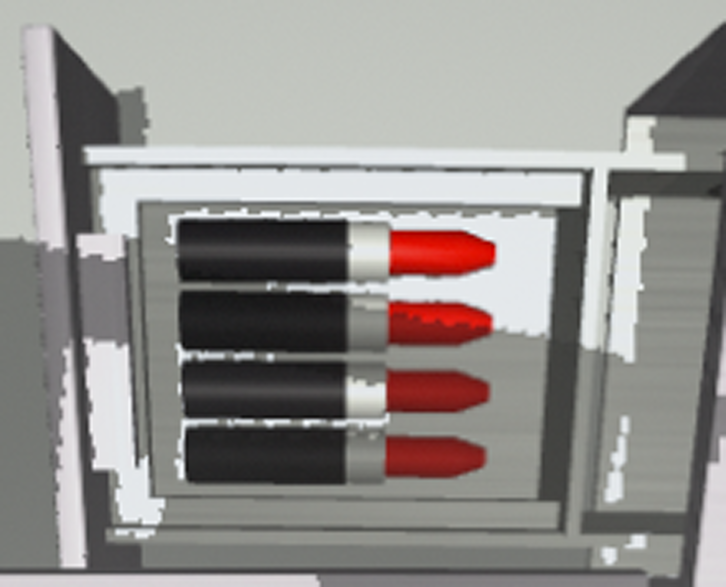

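The zoomed crop shows the panel's top inner edge from (52,28) to (88,568) and the left wall's inner top edge from (105,167) to (585,171). The right wall's inner top edge runs from (115,528) to (565,531), the rear wall's front top edge from (590,172) to (568,530), and the lip's left rear corner is at (127,236).

Run:
```python
from h import *
P=np.load("p2.npy"); C=cam("wrist",P)
f=lambda L:np.array(L)/3.3+[174.6,4.6]
def line(n,L,z):
    k=cast(C,f(L),z); d=k[1]-k[0]; a=np.degrees(np.arctan2(d[1],d[0])); print(n,k[:,:2].round(4).tolist(),"len",round(np.hypot(*d[:2]),4),"ang",round(a,2)); return k
o=line("panel out",[(22,28),(63,568)],.078)
i=line("panel in",[(52,28),(88,568)],.078)
l=line("lwall",[(105,167),(585,171)],.056)
q=line("rwall",[(115,528),(565,531)],.056)
b=line("rear",[(590,172),(568,530)],.060)
lp=cast(C,f([(127,236)]),.067)
u=line("unit",[(726,28),(690,560)],.106)
yaw=-9.7
for yaw in(-9.3,-9.7,-10.1):
    a=np.radians(yaw); X=np.array([np.cos(a),np.sin(a)]); Y=np.array([-X[1],X[0]])
    for n,k in zip("o i l r b lip unit".split(),(o,i,l,q,b,lp,u)): print(n,(k[:,:2]@X).round(4),(k[:,:2]@Y).round(4),end=' ; ')
    print("tcp",P[0,:2]@X,P[0,:2]@Y)
```

```text
panel out [[0.4949, 0.0626], [0.4726, -0.0651]] len 0.1296 ang -99.88
panel in [[0.5019, 0.0613], [0.4794, -0.0662]] len 0.1295 ang -99.99
lwall [[0.5031, 0.0343], [0.6279, 0.0126]] len 0.1267 ang -9.89
rwall [[0.4835, -0.0596], [0.6131, -0.082]] len 0.1315 ang -9.83
rear [[0.6282, 0.0116], [0.6132, -0.081]] len 0.0939 ang -99.2
unit [[0.648, 0.0293], [0.633, -0.0838]] len 0.114 ang -97.54
o [0.4782 0.4769] [0.1417 0.0121] ; i [0.4854 0.4838] [0.1416 0.0121] ; l [0.4909 0.6176] [0.1152 0.1139] ; r [0.4868 0.6183] [0.0194 0.0182] ; b [0.6181 0.6183] [0.113  0.0191] ; lip [0.4979] [0.097] ; unit [0.6347 0.6382] [0.1336 0.0196] ; tcp 0.5532650379143106 -0.0120415035444085
o [0.4772 0.4768] [0.1451 0.0155] ; i [0.4844 0.4837] [0.145  0.0155] ; l [0.4901 0.6168] [0.1186 0.1182] ; r [0.4867 0.6182] [0.0228 0.0225] ; b [0.6173 0.6181] [0.1173 0.0234] ; lip [0.4972] [0.1005] ; unit [0.6338 0.6381] [0.138  0.0241] ; tcp 0.5533356201062293 -0.00817872285801978
o [0.4762 0.4767] [0.1484 0.0188] ; i [0.4833 0.4836] [0.1484 0.0189] ; l [0.4893 0.616 ] [0.122  0.1225] ; r [0.4865 0.618 ] [0.0262 0.0268] ; b [0.6165 0.6179] [0.1216 0.0278] ; lip [0.4965] [0.104] ; unit [0.6328 0.6379] [0.1424 0.0285] ; tcp 0.5533792335006641 -0.004315543552217388
```

Run:
```python
from h import *
P=np.load("p2.npy"); C=cam("wrist",P); R=Ro.from_euler('xyz',P[1],degrees=True)
f=lambda L:np.array(L)/1.42-.15
for n,L,z in(("plate",[(215,254),(526,254)],.191),("tongue",[(187,315),(220,315),(201,408)],.191),("bar",[(380,337),(414,337),(383,470),(414,470)],.221)):
    print(n,(R.inv().apply(cast(C,f(L),z)-P[0])*1000).round(1).tolist())
a=np.radians(-9.85); print(P[0][:2]@[np.cos(a),np.sin(a)],P[0][:2]@[-np.sin(a),np.cos(a)])
```

```text
plate [[46.6, -65.6, 8.2], [46.6, 47.9, 8.1]]
tongue [[22.8, -79.6, 8.2], [22.8, -66.8, 8.2], [-18.3, -80.2, 8.2]]
bar [[26.8, -4.3, -21.9], [26.8, 6.2, -21.9], [-23.6, -3.9, -21.9], [-23.6, 6.9, -21.9]]
0.5533551356779505 -0.006730067218872524
```

```bash
cat >> h.py <<'E'
YAW=-9.85; A=np.radians(YAW); X=np.array([np.cos(A),np.sin(A)]); Y=np.array([-X[1],X[0]])
def F(fs,fz,th,t=.0700):
    c,s=np.cos(np.radians(th)),np.sin(np.radians(th))
    S=fs+.0815*c-.013*s; Z=fz+.0815*s+.013*c
    p=S*X+t*Y; to([p[0],p[1],Z],down(YAW,-th))
def now():
    s=r.sense(); p=s["position"]; R=Ro.from_euler('xyz',s["tool_rot"],degrees=True)
    e=(down(YAW).inv()*R).as_rotvec(degrees=True); th=-e[0]
    c,n=np.cos(np.radians(th)),np.sin(np.radians(th))
    print("S",(p[:2]@X).round(4),"t",(p[:2]@Y).round(4),"F",np.round([p[:2]@X-.0815*c+.013*n,p[2]-.0815*n-.013*c],4),"e",e.round(2),"f",np.round([s["wrist_force"][:2]@X,s["wrist_force"][:2]@Y,s["wrist_force"][2]],1),"op",s["opening"].round(4),"t",s["time_s"])
E
python3 -c "
from h import *
now(); F(.5015,.105,15)"
```

```text
Traceback (most recent call last):
  File "h.py", line 38, in now
    print("S",(p[:2]@X).round(4),"t",(p[:2]@Y).round(4),"F",np.round([p[:2]@X-.0815*c+.013*n,p[2]-.0815*n-.013*c],4),"e",e.round(2),"f",np.round([s["wrist_force"][:2]@X,s["wrist_force"][:2]@Y,s["wrist_force"][2]],1),"op",s["opening"].round(4),"t",s["time_s"])
                                                                                                                                                                                                                             ^^^^^^^^^^^^^^^^^^
AttributeError: 'float' object has no attribute 'round'
```

```bash
sed -i 's/s\["opening"\].round(4)/round(s["opening"],4)/' h.py; python3 -c "
from h import *
now(); F(.5015,.105,15)"
```

```text
S 0.5535 t -0.0069 F [0.4719 0.1862] e [ 0.02  0.02 -0.35] f [ 0.1  0.7 -2. ] op 0.0111 t 5.7
xyz [76.7 23.9 60.6] rot [-15.02  -0.06   0.34]
```

Emit:
step_arm(rot=[[-3,0,0.3],[-6,0,0.3],[-9,0,0.3],[-12,0,0.3],[-15,0,0.3],[-15,0,0.3],[-15,0,0.3],[-15,0,0.3],[-15,0,0.3]], xyz=[[10,4,0],[25,8,0],[45,14,5],[62,20,15],[77,24,30],[77,24,45],[77,24,60],[77,24,60],[77,24,60]], claw=[0,0,0,0,0,0,0,0,0])

```text
time_s: 6.82
position: [0.5813, -0.0315, 0.1396]
tool_rot: [165.0, -0.0, 80.0]
wrist_force: [0.2, 0.2, -2.1]
opening: 0.0108
gripper_force: 60.4
```

```bash
python3 -c "
from h import *
now(); F(.5015,.066,15);F(.5015,.0505,15)"
```

```text
S 0.5782 t 0.0684 F [0.5028 0.1059] e [-15.03   0.02   0.11] f [ 0.1  0.3 -2.1] op 0.0108 t 6.825
xyz [  1.5 -11.6  38.3] rot [ 0.03 -0.01 -0.11]
xyz [  1.5 -15.6  53.3] rot [ 0.03 -0.01 -0.11]
```

Emit:
step_arm(rot=[[0,0,0],[0,0,0],[0,0,0],[0,0,0],[0,0,0],[0,0,0]], xyz=[[1,-3,10],[1,-6,20],[1,-9,30],[1,-12,38],[1,-12,38],[1,-12,38]], claw=[0,0,0,0,0,0])

```text
time_s: 7.58
position: [0.5795, -0.0296, 0.0997]
tool_rot: [165.0, -0.0, 80.1]
wrist_force: [0.6, 1.7, -1.9]
opening: 0.0103
gripper_force: 60.6
```

Run:
```python
from h import *
now(); np.save("p3.npy",np.array(pose())); im=snapshot("wrist"); cv2.imwrite("pics/w3.png",im)
s=snapshot("side"); cv2.imwrite("pics/s3.png",s)
a=cv2.resize(im[30:270,80:430],None,fx=2.28,fy=2.28,interpolation=cv2.INTER_CUBIC); cv2.imwrite("pics/w3c.png",a)
now(); F(.5015,.0505,15)
```

```text
S 0.576 t 0.07 F [0.5007 0.066 ] e [-15.03   0.03   0.06] f [ 0.3  1.8 -1.9] op 0.0103 t 7.575
S 0.5763 t 0.07 F [0.501  0.0664] e [-15.08   0.03   0.07] f [ 0.3  0.2 -1.8] op 0.0109 t 7.675
xyz [-0.  -3.6 15.6] rot [ 0.08 -0.02 -0.07]
```

View pics/w3c.png

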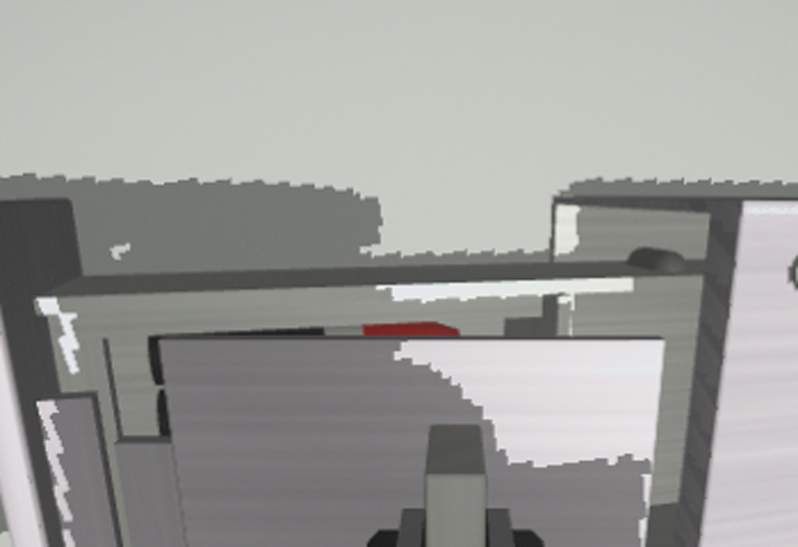

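The picture shows the tongue tip corner at crop (118,440), just behind the lip's rear corner at (100,395). The plate's left edge runs along v≈338, from (162,338) to (664,338), inside the left wall. I'll check the numbers.

Run:
```python
from h import *
P=np.load("p3.npy"); C=cam("wrist",P)
f=lambda L:np.array(L)/2.28+[79.7,29.7]
def st(n,L,z): k=cast(C,f(L),z)[:,:2]; print(n,(k@X).round(4),(k@Y).round(4))
st("lip",[(100,395)],.067); st("tongue",[(118,440)],.0712); st("plate L front",[(162,338)],.0748); st("plate L rear",[(664,338)],.1045)
st("panel corner L in",[(70,198)],.078); st("wall outer top",[(85,277),(640,266)],.056); st("wall inner top",[(60,294),(630,280)],.056)
```

```text
lip [0.4981] [0.1027]
tongue [0.5014] [0.0924]
plate L front [0.5148] [0.1171]
plate L rear [0.6247] [0.1171]
panel corner L in [0.5011] [0.1478]
wall outer top [0.4963 0.6452] [0.1293 0.1276]
wall inner top [0.4902 0.6422] [0.1255 0.1236]
```

Emit:
step_arm(rot=[[0,0,0],[0,0,0],[0,0,0],[0,0,0],[0,0,0],[0,0,0]], xyz=[[0,-1,4],[0,-2,8],[0,-2.5,11],[0,-3,14],[0,-3.5,15.5],[0,-3.5,15.5]], claw=[0,0,0,0,0,0])

```text
time_s: 8.43
position: [0.5797, -0.0296, 0.0834]
tool_rot: [165.0, -0.0, 80.1]
wrist_force: [0.8, -0.2, -1.8]
opening: 0.011
gripper_force: 60.6
```

Run:
```python
from h import *
now(); F(.485,.0505,15)
```

```text
S 0.5762 t 0.07 F [0.5009 0.0498] e [-14.98   0.03   0.07] f [ 0.9 -0.1 -1.8] op 0.011 t 8.425
xyz [ -0.  -15.1  -4.8] rot [-0.02 -0.02 -0.07]
```

Emit:
step_arm(rot=[[0,0,0],[0,0,0],[0,0,0],[0,0,0],[0,0,0],[0,0,0],[0,0,0]], xyz=[[0,-3,-1],[0,-6,-2],[0,-9,-3],[0,-12,-4],[0,-14,-4.6],[0,-15,-4.8],[0,-15,-4.8]], claw=[0,0,0,0,0,0,0])

```text
time_s: 9.3
position: [0.5643, -0.0269, 0.0844]
tool_rot: [165.0, -0.0, 80.1]
wrist_force: [0.2, -0.2, -2.2]
opening: 0.0108
gripper_force: 60.6
```

Run:
```python
from h import *
now()
s=snapshot("side"); cv2.imwrite("pics/s4.png",s)
cv2.imwrite("pics/s4c.png",cv2.resize(s[150:300,190:390],None,fx=4,fy=4,interpolation=cv2.INTER_CUBIC))
print("A");F(.485,.0500,12);F(.485,.0495,8);F(.485,.049,4);F(.485,.0485,0)
```

```text
S 0.5606 t 0.07 F [0.4853 0.0507] e [-15.01   0.03   0.07] f [ 0.2 -0.1 -2.2] op 0.0108 t 9.3
A
xyz [-0.   0.1  4.9] rot [ 3.01 -0.02 -0.07]
xyz [-0.   0.4 11.1] rot [ 7.01 -0.03 -0.07]
xyz [-0.   0.2 17.4] rot [11.01 -0.03 -0.07]
xyz [-0.  -0.3 23.6] rot [15.01 -0.03 -0.07]
```

View pics/s4c.png

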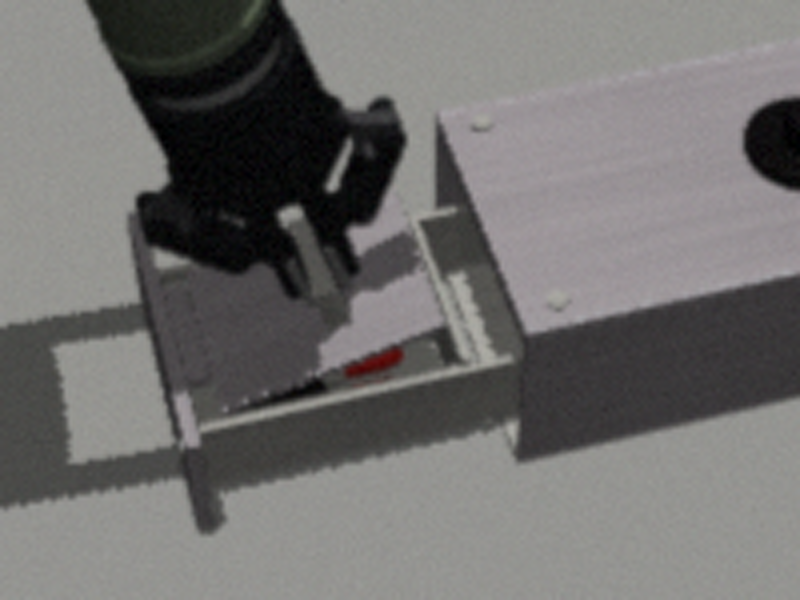

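The side view shows the cover tilted, its front at the panel with the tongue under the lip (around (185,310)) and its rear edge above the rear wall near (430,280). There is no contact force, so I'll swing it down.

Emit:
step_arm(rot=[[1.5,0,0],[3,0,0],[5,0,0],[7,0,0],[9,0,0],[11,0,0],[11,0,0]], xyz=[[0,0,2.5],[0,0,4.9],[0,0.3,8],[0,0.4,11],[0,0.3,14.2],[0,0.2,17.4],[0,0.2,17.4]], claw=[0,0,0,0,0,0,0])

```text
time_s: 10.22
position: [0.57, -0.028, 0.0674]
tool_rot: [176.0, -0.0, 80.1]
wrist_force: [0.1, 0.3, -2.8]
opening: 0.0109
gripper_force: 60.5
```

Run:
```python
from h import *
now()
F(.485,.049,2);F(.485,.0485,0)
```

```text
S 0.5663 t 0.0699 F [0.486  0.0487] e [-4.01  0.03  0.07] f [ 0.   0.3 -2.8] op 0.0109 t 10.225
xyz [ 0.1 -0.5  2.5] rot [ 2.01 -0.03 -0.07]
xyz [ 0.1 -0.3  5.9] rot [ 4.01 -0.03 -0.07]
```

Emit:
step_arm(rot=[[1,0,0],[2,0,0],[3,0,0],[4,0,0],[4,0,0]], xyz=[[0,0,1.5],[0,0,3],[0,0,4.4],[0,0,5.8],[0,0,5.8]], claw=[0,0,0,0,0])

```text
time_s: 10.85
position: [0.5697, -0.0279, 0.0617]
tool_rot: [-180.0, -0.0, 80.1]
wrist_force: [-0.3, -0.9, -1.8]
opening: 0.0107
gripper_force: 60.5
```

Run:
```python
from h import *
now()
```

```text
S 0.566 t 0.07 F [0.4845 0.0487] e [0.01 0.04 0.06] f [-0.1 -1.  -1.8] op 0.0107 t 10.85
```

Emit:
step_arm(rot=[[0,0,0],[0,0,0],[0,0,0],[0,0,0]], xyz=[[0,0,0.5],[0,0,1],[0,0,1],[0,0,1]], claw=[0,0,0,0])

```text
time_s: 11.35
position: [0.5693, -0.0277, 0.061]
tool_rot: [180.0, -0.0, 80.1]
wrist_force: [-1.6, -1.0, 0.1]
opening: 0.0108
gripper_force: 60.8
```

Emit:
step_arm(rot=[[0,0,0],[0,0,0],[0,0,0],[0,0,0],[0,0,0],[0,0,0]], xyz=[[0,0,0],[0,0,0],[0,0,0],[0,0,0],[0,0,0],[0,0,0]], claw=[0.18,0.22,0.27,0.3,0.3,0.3])

```text
time_s: 12.1
position: [0.5694, -0.0278, 0.0608]
tool_rot: [180.0, -0.0, 80.1]
wrist_force: [-0.3, 0.2, 0.7]
opening: 0.0254
gripper_force: 0.0
```

Emit:
step_arm(rot=[[0,0,0],[0,0,0],[0,0,0],[0,0,0],[0,0,0],[0,0,0],[0,0,0]], xyz=[[0,0,-5],[0,0,-15],[0,0,-35],[0,0,-70],[0,0,-110],[0,0,-140],[0,0,-140]], claw=[0.3,0.3,0.3,0.3,0.3,0.3,0.2])

```text
time_s: 12.98
position: [0.5719, -0.0283, 0.2052]
tool_rot: [179.5, -0.0, 80.1]
wrist_force: [-0.2, -1.2, 1.0]
opening: 0.0172
gripper_force: 0.0
```

Run:
```python
from h import *
now(); np.save("p5.npy",np.array(pose())); im=snapshot("wrist"); cv2.imwrite("pics/w5.png",im)
s=snapshot("side"); t=snapshot("top"); cv2.imwrite("pics/s5.png",s); cv2.imwrite("pics/t5.png",t)
a=cv2.resize(im[20:310,60:460],(800,580),interpolation=cv2.INTER_CUBIC); cv2.imwrite("pics/w5c.png",a)
```

```text
S 0.5683 t 0.0699 F [0.4869 0.1915] e [-0.49  0.02  0.05] f [-0.  -1.2  1. ] op 0.0172 t 12.975
```

View pics/w5c.png

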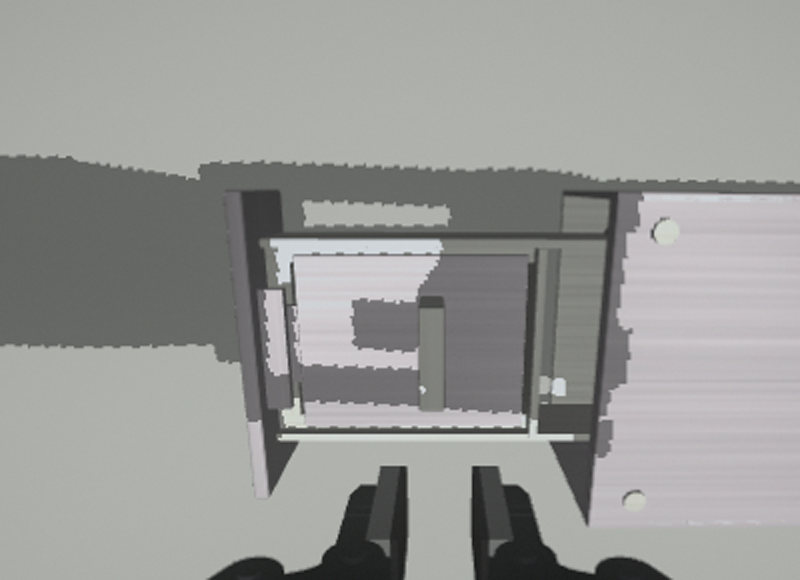

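The picture shows the cover lying flat between the walls, inside the rear wall at crop u≈527, with its front edge at u≈300 behind the lip (u 262-292) and the tongue hidden under the lip. Next is the push: tool tilted 25°, fingers shut.

Run:
```python
from h import *
p=.43*X+.0712*Y
to([*p,.15],down(YAW,-25)); to([*p,.042],down(YAW,-25))
```

```text
xyz [   1.1 -134.8   50.2] rot [-25.1   -0.03  -0.07]
xyz [   1.  -134.6  158.2] rot [-25.1   -0.03  -0.07]
```

Emit:
step_arm(rot=[[-3,0,0],[-7,0,0],[-11,0,0],[-15,0,0],[-19,0,0],[-23,0,0],[-25,0,0],[-25,0,0]], xyz=[[1,-10,0],[1,-30,0],[1,-55,5],[1,-80,10],[1,-105,20],[1,-125,35],[1,-135,50],[1,-135,50]], claw=[0,0,0,0,0,0,0,0])

```text
time_s: 14.12
position: [0.4327, -0.0027, 0.1471]
tool_rot: [155.4, -0.1, 80.1]
wrist_force: [-0.4, 0.4, 1.0]
opening: 0.0003
gripper_force: 0.0
```

Run:
```python
from h import *
now(); print(r.sense()["position"],r.sense()["qpos"].round(1)); p=.43*X+.0712*Y
to([*p,.042],down(YAW,-25))
```

```text
S 0.4268 t 0.0714 F [0.3581 0.1014] e [-24.56   0.05   0.07] f [-0.4  0.3  1. ] op 0.0003 t 14.125
[ 0.43272395 -0.00270451  0.14705527] [-12.8 -16.6 129.9   1.9  42.2  -4. ]
xyz [ -0.3 -40.8  96.9] rot [-0.44 -0.03 -0.08]
```

Emit:
step_arm(rot=[[0,0,0],[0,0,0],[0,0,0],[0,0,0],[0,0,0],[0,0,0]], xyz=[[0,-8,18],[0,-18,42],[0,-28,66],[0,-36,86],[0,-41,97],[0,-41,97]], claw=[0,0,0,0,0,0])

```text
time_s: 14.88
position: [0.4405, -0.0043, 0.0447]
tool_rot: [155.2, -0.0, 80.1]
wrist_force: [0.4, -0.5, 0.4]
opening: -0.0001
gripper_force: 0.0
```

Run:
```python
from h import *
now(); print(r.sense()["position"],r.sense()["qpos"].round(1))
for S in(.46,.49,.55): to([*(S*X+.0712*Y),.042],down(YAW,-25))
```

```text
S 0.4347 t 0.0711 F [ 0.3662 -0.0014] e [-24.84   0.03   0.08] f [ 0.5 -0.5  0.4] op -0.0001 t 14.875
[ 0.4404505  -0.00429758  0.04466139] [-12.7  -1.  133.3   3.2  22.9  -5.5]
xyz [ 0.1 21.8 13. ] rot [-0.16 -0.01 -0.09]
xyz [ 0.2 49.1 25.6] rot [-0.16 -0.01 -0.09]
xyz [  0.2 103.5  50.9] rot [-0.16 -0.01 -0.09]
```

Emit:
step_arm(rot=[[0,0,0],[0,0,0],[0,0,0],[0,0,0],[0,0,0],[0,0,0],[0,0,0],[0,0,0],[0,0,0],[0,0,0]], xyz=[[0,7,4],[0,14,8],[0,18,10],[0,20.5,11.5],[0,23,12.5],[0,25.5,14],[0,28,15],[0,31,16.5],[0,34,18],[0,37,19]], claw=[0,0,0,0,0,0,0,0,0,0])

```text
time_s: 16.12
position: [0.4807, -0.0112, 0.0434]
tool_rot: [155.1, -0.0, 80.1]
wrist_force: [-1.6, 0.4, -0.6]
opening: -0.0004
gripper_force: 0.9
```

Run:
```python
from h import *
now(); print(r.sense()["position"])
for S in(.53,.58): to([*(S*X+.0712*Y),.042],down(YAW,-25))
```

```text
S 0.4755 t 0.0712 F [ 0.4071 -0.0027] e [-24.9    0.03   0.07] f [-1.7  0.1 -0.6] op -0.0004 t 16.125
[ 0.48071239 -0.01123161  0.04344387]
xyz [ 0.1 48.8 24.2] rot [-0.1  -0.01 -0.08]
xyz [ 0.1 94.1 45.3] rot [-0.1  -0.01 -0.08]
```

Emit:
step_arm(rot=[[0,0,0],[0,0,0],[0,0,0],[0,0,0],[0,0,0],[0,0,0],[0,0,0],[0,0,0],[0,0,0],[0,0,0]], xyz=[[0,4,2],[0,8,4],[0,13,6],[0,18,8.5],[0,23,11],[0,28,13.5],[0,33,16],[0,38,18.5],[0,43,21],[0,48,23.5]], claw=[0,0,0,0,0,0,0,0,0,0])

```text
time_s: 17.38
position: [0.5348, -0.0208, 0.0434]
tool_rot: [154.9, -0.0, 80.1]
wrist_force: [-1.2, 0.3, 1.3]
opening: -0.0001
gripper_force: 1.0
```

Emit:
step_arm(rot=[[0,0,0],[0,0,0],[0,0,0],[0,0,0],[0,0,0],[0,0,0],[0,0,0],[0,0,0],[0,0,0]], xyz=[[0,5,2.3],[0,10,4.6],[0,15,7],[0,20,9.3],[0,25,11.6],[0,30,14],[0,35,16.3],[0,39,18],[0,42,19.5]], claw=[0,0,0,0,0,0,0,0,0])

```text
time_s: 18.5
position: [0.5798, -0.0286, 0.043]
tool_rot: [155.0, -0.0, 80.1]
wrist_force: [-2.8, -0.5, 0.2]
opening: -0.0002
gripper_force: 0.9
```

Run:
```python
from h import *
now(); print(r.sense()["position"])
for S in(.59,.61,.62): to([*(S*X+.0712*Y),.042],down(YAW,-25))
s=snapshot("side"); cv2.imwrite("pics/s6.png",s)
```

```text
S 0.5761 t 0.071 F [ 0.5077 -0.0032] e [-2.5e+01  2.0e-02  7.0e-02] f [-2.7 -1.   0.2] op -0.0002 t 18.5
[ 0.5797541  -0.02857882  0.04298601]
xyz [ 0.2 12.2  6.8] rot [-0.   -0.01 -0.08]
xyz [ 0.2 30.3 15.2] rot [-0.   -0.01 -0.08]
xyz [ 0.2 39.4 19.4] rot [-0.   -0.01 -0.08]
```

Emit:
step_arm(rot=[[0,0,0],[0,0,0],[0,0,0],[0,0,0],[0,0,0],[0,0,0],[0,0,0],[0,0,0]], xyz=[[0,3,1.4],[0,6,2.8],[0,9,4.2],[0,12,5.6],[0,14.5,6.8],[0,17,8],[0,19,9],[0,21,10]], claw=[0,0,0,0,0,0,0,0])

```text
time_s: 19.55
position: [0.6026, -0.0326, 0.0429]
tool_rot: [155.0, -0.0, 80.1]
wrist_force: [-2.5, -0.8, 0.7]
opening: -0.0001
gripper_force: 0.9
```

```bash
python3 -c "
from h import *
now()"
```

```text
S 0.5993 t 0.071 F [ 0.531  -0.0033] e [-2.501e+01  2.000e-02  7.000e-02] f [-2.4 -1.3  0.7] op -0.0001 t 19.55
```

Now fine steps through the detent.

Emit:
step_arm(rot=[[0,0,0],[0,0,0],[0,0,0],[0,0,0],[0,0,0],[0,0,0]], xyz=[[0,1.5,0.7],[0,3,1.4],[0,4.5,2.1],[0,6,2.8],[0,7.5,3.5],[0,9,4.2]], claw=[0,0,0,0,0,0])

```text
time_s: 20.3
position: [0.6124, -0.0343, 0.0429]
tool_rot: [155.0, -0.0, 80.1]
wrist_force: [-2.2, -0.9, -0.4]
opening: -0.0002
gripper_force: 0.8
```

```bash
python3 -c "
from h import *
now()"
```

```text
S 0.6092 t 0.071 F [ 0.5409 -0.0033] e [-2.501e+01  2.000e-02  7.000e-02] f [-2.  -1.3 -0.4] op -0.0002 t 20.3
```

Emit:
step_arm(rot=[[0,0,0],[0,0,0],[0,0,0],[0,0,0]], xyz=[[0,1,0.5],[0,2,0.9],[0,3,1.4],[0,4,1.9]], claw=[0,0,0,0])

```text
time_s: 20.8
position: [0.6155, -0.0347, 0.0423]
tool_rot: [155.1, -0.0, 80.1]
wrist_force: [-6.7, 1.2, 5.7]
opening: 0.0001
gripper_force: 3.8
```

Emit:
step_arm(rot=[[0,0,0],[0,0,0],[0,0,0],[0,0,0]], xyz=[[0,1,0.5],[0,2,0.9],[0,3,1.4],[0,4,1.9]], claw=[0,0,0,0])

```text
time_s: 21.3
position: [0.6179, -0.0349, 0.0414]
tool_rot: [155.4, -0.0, 80.1]
wrist_force: [-12.3, 2.1, 9.5]
opening: 0.0005
gripper_force: 6.4
```

Emit:
step_arm(rot=[[0,0,0],[0,0,0],[0,0,0]], xyz=[[0,0.7,0.2],[0,1.4,0.4],[0,2,0.6]], claw=[0,0,0])

```text
time_s: 21.68
position: [0.6197, -0.0352, 0.0415]
tool_rot: [155.4, -0.0, 80.1]
wrist_force: [-10.8, 1.4, 8.2]
opening: -0.0001
gripper_force: 6.0
```

```bash
python3 -c "
from h import *
now()"
```

```text
S 0.6166 t 0.0713 F [ 0.5479 -0.0043] e [-24.59   0.04   0.04] f [-10.9  -0.4   8.2] op -0.0001 t 21.675
```

Past the peak, with the force now dropping. Continuing gently.

Emit:
step_arm(rot=[[0,0,0],[0,0,0],[0,0,0]], xyz=[[0,0.7,0.2],[0,1.4,0.4],[0,2,0.6]], claw=[0,0,0])

```text
time_s: 22.05
position: [0.6219, -0.0356, 0.0416]
tool_rot: [155.4, -0.1, 80.1]
wrist_force: [-8.9, 0.9, 3.9]
opening: -0.0001
gripper_force: 4.5
```

```bash
python3 -c "
from h import *
now()"
```

```text
S 0.6188 t 0.0713 F [ 0.5501 -0.0042] e [-24.61   0.04   0.05] f [-9.  -0.7  3.9] op -0.0001 t 22.05
```

Emit:
step_arm(rot=[[0,0,0],[0,0,0],[0,0,0]], xyz=[[0,0.7,0.2],[0,1.4,0.4],[0,2,0.6]], claw=[0,0,0])

```text
time_s: 22.42
position: [0.6243, -0.036, 0.0416]
tool_rot: [155.4, -0.1, 80.1]
wrist_force: [-4.7, 0.3, -0.2]
opening: -0.0002
gripper_force: 2.4
```

```bash
python3 -c "
from h import *
now()"
```

```text
S 0.6213 t 0.0713 F [ 0.5526 -0.0042] e [-24.65   0.05   0.06] f [-4.6 -0.5 -0.2] op -0.0002 t 22.425
```

Emit:
step_arm(rot=[[0,0,0],[0,0,0],[0,0,0]], xyz=[[0,0.7,0.2],[0,1.4,0.4],[0,2,0.6]], claw=[0,0,0])

```text
time_s: 22.8
position: [0.6263, -0.0364, 0.042]
tool_rot: [155.4, -0.1, 80.1]
wrist_force: [-10.3, 1.2, 2.5]
opening: -0.0
gripper_force: 5.3
```

```bash
python3 -c "
from h import *
now()"
```

```text
S 0.6233 t 0.0713 F [ 0.5546 -0.0037] e [-24.62   0.04   0.05] f [-10.3  -0.6   2.5] op -0.0 t 22.8
```

Emit:
step_arm(rot=[[0,0,0],[0,0,0]], xyz=[[0,0.7,0.2],[0,1.4,0.4]], claw=[0,0])

```text
time_s: 23.05
position: [0.6264, -0.0364, 0.042]
tool_rot: [155.5, -0.0, 80.1]
wrist_force: [-17.6, 1.3, 7.1]
opening: 0.0002
gripper_force: 8.4
```

```bash
python3 -c "
from h import *
now(); C=cam('top'); cv2.imwrite('pics/t7.png',snapshot('top'))"
```

```text
S 0.6234 t 0.0712 F [ 0.5546 -0.0036] e [-24.46   0.04   0.04] f [-17.5  -1.7   7.1] op 0.0002 t 23.05
```

It stopped moving as the force rose, so the drawer is at its stop. I'll back off and verify numerically.

Emit:
step_arm(rot=[[0,0,0],[0,0,0],[0,0,0],[0,0,0],[0,0,0],[0,0,0],[0,0,0]], xyz=[[0,-3,-1.4],[0,-8,-4],[0,-20,-9.5],[0,-45,-21],[0,-80,-37],[0,-115,-53],[0,-115,-53]], claw=[0,0,0,0,0,0,0])

```text
time_s: 23.98
position: [0.5021, -0.0147, 0.0426]
tool_rot: [155.2, -0.0, 80.1]
wrist_force: [0.9, -1.2, 0.2]
opening: 0.0002
gripper_force: 0.0
```

Emit:
step_arm(rot=[[0,0,0],[0,0,0],[0,0,0],[0,0,0],[0,0,0],[0,0,0]], xyz=[[0,10,-22],[0,25,-55],[0,42,-92],[0,60,-130],[0,60,-130],[0,60,-130]], claw=[0,0,0,0,0,0])

```text
time_s: 24.72
position: [0.5057, -0.0158, 0.1873]
tool_rot: [154.9, -0.0, 80.1]
wrist_force: [-1.3, -0.3, -0.7]
opening: 0.0003
gripper_force: 0.0
```

Run:
```python
from h import *
now(); S=snapshot("side"); T=snapshot("top"); W=snapshot("wrist"); cv2.imwrite("pics/s8.png",S); cv2.imwrite("pics/t8.png",T); cv2.imwrite("pics/w8.png",W)
C=cam("side"); g=cv2.GaussianBlur(cv2.cvtColor(S,6),(3,3),0).astype(int); g5=cv2.GaussianBlur(cv2.cvtColor(cv2.imread("pics/s5.png"),6),(3,3),0).astype(int)
# grey profile along s at panel top height: open and shut panel should show alike at their places
for t in(.03,.01):
  for n,im,s0 in(("open",g5,.4758),("shut",g,.628)):
    s=np.arange(-.012,.021,.003)+s0; q=proj(C,[[*(a*X+t*Y),.077] for a in s])
    print(t,n,[int(im[int(round(v)),int(round(u))]) for u,v in q])
# change elsewhere
d=cv2.absdiff(cv2.imread("pics/top0.png"),T).max(2); d[:,:]=np.where(d>40,255,0); d=cv2.morphologyEx(d,cv2.MORPH_OPEN,np.ones((3,3)))
n,_,st,_=cv2.connectedComponentsWithStats(d); print(st[1:][st[1:,4]>25].tolist())
```

```text
S 0.5009 t 0.071 F [0.4326 0.141 ] e [-2.508e+01  2.000e-02  8.000e-02] f [-1.2 -0.6 -0.7] op 0.0003 t 24.725
0.03 open [68, 69, 68, 55, 76, 134, 136, 82, 66, 69, 64]
0.03 shut [53, 40, 38, 40, 39, 68, 117, 133, 112, 54, 55]
0.01 open [68, 69, 67, 55, 69, 135, 128, 126, 152, 151, 144]
0.01 shut [53, 40, 38, 39, 45, 65, 136, 137, 84, 65, 51]
[[271, 184, 38, 8, 116], [271, 202, 8, 13, 79], [279, 204, 7, 13, 72], [288, 205, 8, 13, 77], [297, 206, 7, 14, 75], [265, 220, 11, 22, 160], [219, 222, 108, 198, 10899], [247, 245, 10, 6, 49], [305, 255, 7, 5, 30], [12, 326, 174, 94, 6313], [215, 370, 6, 19, 59], [18, 375, 14, 10, 92], [198, 411, 8, 5, 33], [266, 415, 20, 5, 71]]
```

```bash
python3 -c "
from bench import r
print(r.job_done())"
```

```text
the job is handed in; nothing more can be done
None
```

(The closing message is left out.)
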